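# Load both tumbler barrels and start the tumbler

### The arm

A 7-joint arm with a two-finger parallel gripper is mounted at the origin on the work surface. World frame = base frame: x ahead of the robot, y to its left, z up, the work surface at z = 0. Lengths are in m, angles in rad, forces in N, time in s.
With the tool pointing down it reaches from about 0.4 to 0.85 m from the base axis. Payload 4.4 kg.
Tool frame: the origin (TCP) lies on the centre line of the jaws, within the pads' length; the fingertips stand 25 mm ahead of it and the grasp point (between the pads) lies 6 mm ahead of it; x points along the fingers, y is the direction in which the jaws open and shut, and the axes are right-handed (so a half turn about x gives the same grasp; the last joint's range is limited). The gripper opens to 94 mm and grips with 3 to 60 N. Pads are 16 mm wide; open, the fingers measure 119 mm over their backs; the gripper's body (75 mm by 177 mm) begins 78 mm behind the grasp point.
Start: joints at [1.19, 0.628, 0.038, 1.517, -0.027, 0.996, -0.02], TCP at [0.201, -0.618, 0.23] pointing down, gripper open.
Joint ranges: [-3.06, 3.06], [-0.37, 2.12], [-1.25, 1.32], [0.18, 2.47], [-1.1, 4.24], [0.23, 1.98], [-2.94, 2.94]. Speed limits (rad/s): [2.57, 2.57, 3.14, 3.14, 3.14, 3.14, 3.14].

### API

Orientations are given as a unit quaternion [w, x, y, z].
In Python, from plant import env gives the robot as it stands.
- The arm moves only by the tool play_rows, never from a script. Its arguments are lists of equal length, an entry for each row: "rot": the turn, a rotation vector about the tool's x, y, z in rad, a list of three; "delta_pos": the shift along the tool's x, y, z in mm, a list of three; "jaw": the finger opening in mm, from 0 to 94. A call has 1 to 20 rows; each row shifts and turns the commanded pose from where the row before left it, along the tool's axes as they then stand; what a row does not reach is not made up. A row lasts 1/12 s, in which the tool goes at most 41.7 mm and 7.16 degrees, less where a joint would pass 70% of its speed; a pose out of reach is approached as far as the arm can. A call with a gripper value outside its range is refused whole. The fingers move at their own pace and stop on an object; "squeeze" is the grip in N (left out, the last holds). Time passes only in rows, so rows that do not move let the fingers close. It gives the time, the measured TCP pose, the force and the opening at its end, in the units of the state.
- env.get_state(): the state, without advancing time (a new reading comes with each control period).
- env.read_camera(name): name is "scene" or "top" or "wrist"; returns the picture (480x640x3 uint8, blue, green, red); there is no depth.
- env.camera_model(name): a dict with "K" (3x3 intrinsics, pixels), "distortion" ([k1, k2, p1, p2, k3] as OpenCV has them; the pictures are not rectified), "pose" (4x4, takes a point from camera to world coordinates). Camera axes: x right, y up, looking along -z (the intrinsics and any distortion apply to the point x, -y, -z); pixel columns grow to the right and rows downward; lengths in m; the calibration is good to about 2 mm. A picture is of the moment at which its call begins: read the wrist's pose just before it. camera_model takes no time and is no camera call; for the wrist camera it gives the pose at the moment of the call.
- env.finish_job(): hands the job in, once; it reports no verdict.
Trained networks look in the newest picture that a camera, given by its name, has taken for a name from the list of things; names that differ only in an ending like _2 or _b are one class to them, and where a whole thing is asked for, a point or a joint stands for the part that bears it (a point fixed in the world has none). Each returns a list of dicts, best first, with "conf" (0 to 1); they miss things now and then, are a little off and sometimes report something else, mostly with a low value. They report only what shows in the picture. A call takes as long as a camera call. They do not tell look-alikes from the thing itself.
- env.search_frame(camera, query): "rect" ([left, top, right, bottom] as shares, 0 to 1, of the picture: columns of its width, rows of its height, round what is visible of it).
- env.outline_of(camera, query): "region" (480x640 bool, what is visible of it) and "rect" ([left, top, right, bottom] as shares, 0 to 1, of the picture: columns of its width, rows of its height, round what is visible of it).
- env.mark_of(camera, query): "xy" ([column, row] as shares, 0 to 1, of the picture: columns of its width, rows of its height: a listed point, or the origin of a listed thing).
The state is a dict: "clock": time; "joints": joint angles; "dq": joint speeds; "effort": joint torques, N m; "ee_pos": TCP position; "eef_rot": TCP orientation; "ft_force": force on the tool from outside, world axes, zero at the start; "wrist_torque": the same for the moment, N m; "grip_width": finger opening in m.
Only numpy, scipy, OpenCV 4.12 (cv2) and the standard library are available. Lean on these libraries where they do the work, as an engineer would, in place of code of your own. Each camera call takes 0.05 s, during which the arm holds its last target. There are 200 camera calls.

### The job

Slide the two flat granite pebbles along the zinc tray, without lifting them off it, and over its open edge so that they drop into the tumbler, one pebble in each barrel so that it is balanced. When both are in, start the tumbler by throwing its toggle switch all the way over, away from the robot. Leave the grit jar, the crock and the spare lid where they are.

Things in the scene. Friction and masses are not known exactly. Their poses are not given: they have to be found in the camera images.
- tumbler: twin-barrel stone tumbler with a zinc sieve tray on legs at its robot side, fixed. Origin: on the shelf below the middle of the tray's open edge; x points from tray to barrels (square to that edge), y along the edge, z up. Barrel axes at y = 90 mm (left) and -90 mm (right). Behind the barrels a motor box 138 mm high
- tray_edge (a point): middle of the tray's open edge, on the floor's top face, 150 mm above the shelf; axes as the tumbler's. The flat perforated tray floor runs 215 mm from here to -x and 185 mm to either side; the edge towards the barrels is open, the other three have rims 18 mm high, 3 mm thick
- barrel_left_mouth (a point): centre of the left barrel's mouth, 155 mm above the shelf and 50 mm beyond the tray's edge; the rim is 138 mm high at the tray's side, 172 mm at the far side
- barrel_right_mouth (a point): centre of the right barrel's mouth, likewise
- barrel_left: open black rubber barrel of the tumbler, fixed, 164 mm outside diameter, 120 mm long, wall and floor 6 mm thick; its axis leans 12 degrees from upright towards the tray, whose open edge overhangs the lower rim by 30 mm. Origin: centre of the outer bottom; z along its axis out of the mouth. Seen from the robot it is on the left (+y)
- barrel_right: open black rubber barrel of the tumbler, fixed, 164 mm outside diameter, 120 mm long, wall and floor 6 mm thick; its axis leans 12 degrees from upright towards the tray, whose open edge overhangs the lower rim by 30 mm. Origin: centre of the outer bottom; z along its axis out of the mouth. Seen from the robot it is on the right (-y)
- barrel_left_middle (a point): point on the left barrel's axis, 50 mm along it from the outer bottom
- barrel_right_middle (a point): point on the right barrel's axis, 50 mm along it from the outer bottom
- stone_thick: flat round thicker grey granite pebble lying on the tray, 94 mm across, 28 mm thick, with rounded edges, about 0.3 to 0.5 kg: too wide for most grippers to grasp. Origin at its centre (half-way up), z normal to its flat faces. It slides on the tray with friction of about 0.6; at the open edge it tips over and drops in once its centre is some 10 to 30 mm past the edge.
- stone_thin: flat round thinner grey granite pebble lying on the tray, 92 mm across, 22 mm thick, with rounded edges, about 0.3 to 0.5 kg: too wide for most grippers to grasp. Origin at its centre (half-way up), z normal to its flat faces. It slides on the tray with friction of about 0.6; at the open edge it tips over and drops in once its centre is some 10 to 30 mm past the edge.
- switch_base: switch block of the tumbler, fixed to the shelf on one side of the tray, 90 mm along x, 60 mm along y, 30 mm high. Origin: centre of its underside; x is the direction in which the toggle is thrown to switch on (roughly away from the robot). Hinge axis along y, 30 mm above the shelf
- switch_tip (a point): centre of the ball, 32 mm across, on the end of the toggle's 18 mm thick black rod, 75 mm from the hinge axis; about 96 mm above the shelf when fully off or on, 105 mm half-way
- switch (a joint): toggle angle (rad): 0 = off, leaning 0.5 rad from upright to the robot's side (-x of the block); 1.0 = fully on, leaning 0.5 rad to the far side; turns with light friction (about 1 N at the ball) and stays where it is left
- crock: open stoneware crock, 116 mm across, 100 mm high, loose, on the other side of the tray from the switch; bystander. Origin: centre of its underside
- jar: red plastic grit jar with black cap, 90 mm across, 130 mm high, loose; bystander. Origin: centre of its underside
- lid: spare black rubber barrel lid lying flat, 160 mm across, 26 mm high, loose; bystander. Origin: centre of its underside
Not all that is in view belongs to the job. Leave any red look-alike of the stone_thin alone.

How it is judged:
By the outcome, as a careful person would: the job done as asked, in the order asked, and still so for the second after the job is handed in, with the robot touching nothing.
It also fails if it takes over 64 s, if anything falls off the work surface, if the arm or the gripper's body presses on something with over 40 N, if the wrist force passes 120 N, or if a joint passes its speed limit or range.

## Working session

There is one attempt and no reset: what is moved stays moved. The work goes in short steps, Python scripts to look and compute and a tool call to move; the robot and the scene stay as the last step left them, time stands still between calls to the robot, and variables do not carry over. Pictures are saved under pics/ and viewed, about 8 in all and at most 12, crops included, and the job is handed in when it is done.

Besides the shell and the picture viewer there is one more tool, called after ">>>" in YAML: its name, and indented under it one key for each argument. play_rows: Moves the arm, as the interface text tells. Its arguments: {"type":"object","properties":{"rot":{"type":"array"},"delta_pos":{"type":"array"},"jaw":{"type":"array"},"squeeze":{"type":"number"}},"required":["rot","delta_pos","jaw"]}

```bash
ls; mkdir -p pics
cat > h.py <<'E'
import numpy as np,cv2
from plant import env
def ray(cam,px,m=None):
    m=m or env.camera_model(cam)
    K=np.array(m["K"]);d=np.array(m["distortion"]);P=np.array(m["pose"])
    u=cv2.undistortPoints(np.array(px,float).reshape(-1,1,2),K,d).reshape(-1,2)
    r=np.c_[u[:,0],-u[:,1],-np.ones(len(u))]@P[:3,:3].T
    return P[:3,3],r
def atz(cam,px,z,m=None):
    o,r=ray(cam,px,m); return o+r*((z-o[2])/r[:,2])[:,None]
def proj(cam,pts):
    m=env.camera_model(cam);P=np.linalg.inv(np.array(m["pose"]))
    p=np.array(pts,float).reshape(-1,3)@P[:3,:3].T+P[:3,3]
    p=p*[1,-1,-1]
    return cv2.projectPoints(p,np.zeros(3),np.zeros(3),np.array(m["K"]),np.array(m["distortion"]))[0].reshape(-1,2)
S=np.array([640,480])
E
python3 - <<'E'
from h import *
for c in ["scene","top"]:
    im=env.read_camera(c);cv2.imwrite(f"pics/{c}0.png",im)
    print(c,np.round(env.camera_model(c)["pose"],3).tolist())
    for q,z in [("tray_edge",.15),("barrel_left_mouth",.155),("barrel_right_mouth",.155),("stone_thick",.164),("stone_thin",.161),("switch_tip",.096),("switch_base",0),("crock",0),("jar",0),("lid",0)]:
        for r in env.mark_of(c,q)[:3]:
            px=np.array(r["xy"])*S
            print(q,round(r["conf"],2),px.round(),atz(c,px,z)[0].round(3))
print(env.get_state())
E
```

```text
pics
scene [[0.615, -0.56, 0.556, 1.245], [0.789, 0.448, -0.421, -0.552], [-0.014, 0.697, 0.717, 1.055], [0.0, 0.0, 0.0, 1.0]]
tray_edge 0.66 [350. 248.] [ 0.587 -0.008  0.15 ]
tray_edge 0.55 [394. 277.] [0.715 0.013 0.15 ]
barrel_left_mouth 0.97 [392. 233.] [0.615 0.095 0.155]
barrel_left_mouth 0.41 [338. 297.] [ 0.684 -0.12   0.155]
barrel_left_mouth 0.21 [304. 235.] [ 0.493 -0.069  0.155]
barrel_right_mouth 0.76 [336. 276.] [ 0.638 -0.086  0.155]
stone_thick 0.57 [339. 200.] [0.456 0.065 0.164]
stone_thin 0.85 [304. 234.] [ 0.495 -0.071  0.161]
stone_thin 0.74 [169. 289.] [ 0.45  -0.389  0.161]
stone_thin 0.69 [421. 201.] [0.582 0.222 0.161]
switch_tip 0.56 [180. 295.] [ 0.423 -0.366  0.096]
switch_base 0.79 [194. 327.] [ 0.448 -0.365  0.   ]
crock 0.67 [421. 202.] [0.464 0.358 0.   ]
crock 0.62 [397. 258.] [0.583 0.155 0.   ]
jar 0.57 [477. 236.] [0.66  0.378 0.   ]
jar 0.48 [303. 237.] [0.366 0.009 0.   ]
lid 0.8 [231. 397.] [ 0.658 -0.387  0.   ]
lid 0.61 [478. 237.] [0.663 0.378 0.   ]
top [[0.019, 0.992, -0.122, 0.37], [-1.0, 0.018, -0.004, -0.002], [-0.002, 0.122, 0.993, 1.2
[... 701 characters left out ...]
 0.669 -0.392  0.   ]
{'clock': 1.1, 'joints': array([ 1.19020048,  0.62840489,  0.0385087 ,  1.51738929, -0.02698275,
        0.99632086, -0.02001813]), 'dq': array([ 0.00142099,  0.00064884, -0.00027877, -0.00120575, -0.00043369,
        0.00172704, -0.00042814]), 'effort': array([ 5.95944175e-05, -5.49598718e+01,  1.14314295e+00, -1.86946821e+01,
       -5.23902860e-02,  1.57490722e-02, -1.15503502e-05]), 'ee_pos': array([ 0.20127451, -0.61806492,  0.23047885]), 'eef_rot': array([ 0.11082161,  0.69837369,  0.11082639, -0.69836257]), 'ft_force': array([-1.17050629, -0.16933991,  0.54860815]), 'wrist_torque': array([ 0.06392481,  0.01077245, -0.02014759]), 'grip_width': 0.09410351773096529}
```

Run:
```python
import cv2
a=cv2.imread("pics/top0.png")[130:330,140:500]
cv2.imwrite("pics/top0c.png",cv2.resize(a,None,fx=2.2,fy=2.2,interpolation=cv2.INTER_CUBIC))
```

```text
(no output)
```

View pics/top0c.png

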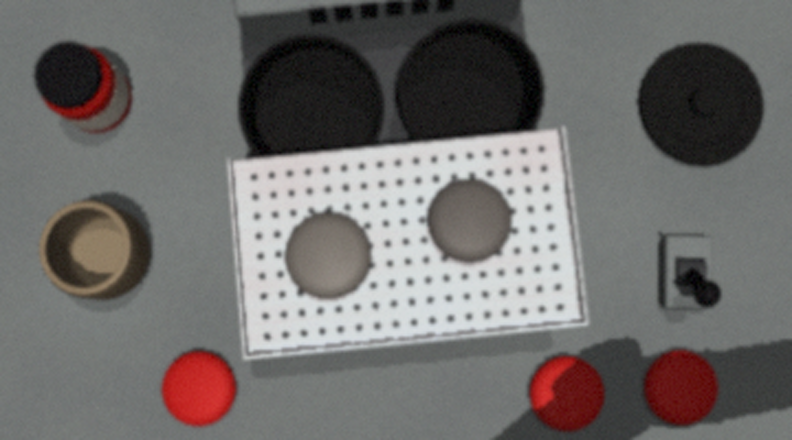

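View pics/scene0.png

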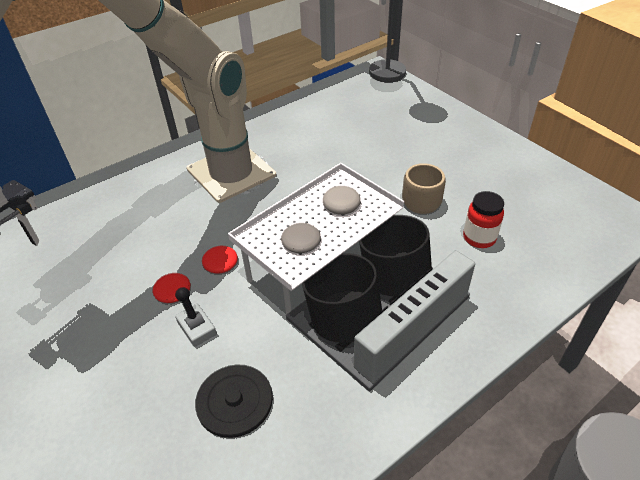

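The top view shows two grey pebbles on the white tray at full-frame px (290,245) and (353,230). The switch is on the right at (459,262), with its ball toward the robot. Three plain red discs lie on the table; these are look-alikes and I'll leave them alone. Next I'll fit the tray frame and plan the first push.

```bash
cat >> h.py <<'E'
from scipy.spatial.transform import Rotation as R
def toolR(s=None):
    q=(s or env.get_state())["eef_rot"]; return R.from_quat([q[1],q[2],q[3],q[0]]).as_matrix()
E
python3 - <<'E'
from h import *
from scipy.optimize import least_squares
px=np.array([[230,160],[565,128],[588,323],[245,358]])/2.2+[140,130]
loc=np.array([[0,.185,.168],[0,-.185,.168],[-.215,-.185,.168],[-.215,.185,.168],[.05,.09,.155],[.05,-.09,.155],[0,0,.15]])
pt=np.r_[px,[[281,182],[358,172],[321,194]]]
w=np.array([2,2,2,2,1,1,1])
def W(p,l): 
    c,s=np.cos(p[2]),np.sin(p[2]); l=np.atleast_2d(l); return np.c_[p[0]+c*l[:,0]-s*l[:,1],p[1]+s*l[:,0]+c*l[:,1],l[:,2]]
r=least_squares(lambda p:((proj("top",W(p,loc))-pt)*w[:,None]).ravel(),[.586,-.005,.12],loss="soft_l1")
print(r.x,(proj("top",W(r.x,loc))-pt).round(1).tolist())
p=r.x;c,s=np.cos(p[2]),np.sin(p[2])
for n,q in [("stone",.164)]:
  for cam in ["top","scene"]:
    m=[x for x in (env.outline_of(cam,"stone_thin")+env.outline_of(cam,"stone_thick"))]
    for x in m:
        b=np.array(x["rect"]); ys,xs=np.nonzero(x["region"]); 
        if len(xs)==0: continue
        P=atz(cam,[xs.mean(),ys.mean()],.162)[0]; d=P[:2]-p[:2]
        print(cam,round(x["conf"],2),len(xs),(b*np.r_[S,S]).round(),P.round(3),"local",np.round([c*d[0]+s*d[1],-s*d[0]+c*d[1]],3))
print(toolR().round(3).tolist())
E
```

```text
[ 0.57912271 -0.00199978  0.11693442] [[-0.6, -0.0], [0.3, -0.4], [0.6, 0.2], [-0.1, -0.0], [1.0, -2.3], [-2.7, 0.6], [-0.3, 2.6]]
top 0.94 922 [380. 293. 415. 326.] [ 0.313 -0.186  0.162] local [-0.286 -0.152]
top 0.81 1166 [335. 209. 370. 251.] [ 0.498 -0.081  0.162] local [-0.09  -0.069]
top 0.71 919 [212. 292. 251. 325.] [0.311 0.207 0.162] local [-0.242  0.239]
top 0.67 890 [435. 288. 465. 325.] [ 0.32  -0.311  0.162] local [-0.294 -0.277]
top 0.2 3107 [245. 147. 317. 200.] [0.629 0.096 0.162] local [0.061 0.092]
top 0.58 1174 [271. 223. 309. 267.] [0.457 0.072 0.162] local [-0.112  0.088]
scene 0.89 758 [204. 246. 234. 274.] [ 0.442 -0.264  0.162] local [-0.167 -0.244]
scene 0.76 706 [153. 271. 190. 302.] [ 0.444 -0.385  0.162] local [-0.179 -0.365]
scene 0.7 971 [283. 222. 319. 251.] [ 0.498 -0.082  0.162] local [-0.09 -0.07]
scene 0.62 288 [177. 287. 193. 321.] [ 0.5   -0.377  0.162] local [-0.122 -0.363]
scene 0.8 913 [323. 189. 363. 215.] [0.456 0.073 0.162] local [-0.114  0.088]
[[0.0, 0.31, -0.951], [0.0, -0.951, -0.31], [-1.0, 0.0, -0.0]]
```

>>> play_rows:
  rot:
    - [0.118,0,0]
    - [0.118,0,0]
    - [0.118,0,0]
    - [0,0,0]
    - [0,0,0]
    - [0,0,0]
    - [0,0,0]
    - [0,0,0]
    - [0,0,0]
    - [0,0,0]
    - [0,0,0]
    - [0,0,0]
    - [0,0,0]
    - [0,0,0]
    - [0,0,0]
    - [0,0,0]
    - [0,0,0]
    - [0,0,0]
    - [0,0,0]
    - [0,0,0]
  delta_pos:
    - [0,0,0]
    - [0,0,0]
    - [0,0,0]
    - [-1,-30,-11]
    - [-1,-30,-11]
    - [0,-30,-11]
    - [0,-30,-11]
    - [0,-30,-11]
    - [0,-30,-11]
    - [0,-30,-11]
    - [0,-30,-11]
    - [0,-30,-11]
    - [0,-30,-11]
    - [0,-30,-11]
    - [0,-30,-11]
    - [0,-30,-11]
    - [0,-30,-11]
    - [0,-30,-11]
    - [0,-20,-10]
    - [0,-10,-5]
  jaw: [60,60,60,60,60,60,60,60,60,60,60,60,60,60,60,60,60,60,60,60]

```text
clock: 2.97
ee_pos: [0.4015, -0.1423, 0.2328]
eef_rot: [-0.013, 0.707, -0.012, -0.707]
ft_force: [-0.6, 0.5, 0.3]
grip_width: 0.0599
```

>>> play_rows:
  rot:
    - [0,0,0]
    - [0,0,0]
    - [0,0,0]
    - [0,0,0]
    - [0,0,0]
  delta_pos:
    - [0,-22,-9]
    - [0,-22,-9]
    - [0,0,0]
    - [0,0,0]
    - [0,0,0]
  jaw: [60,60,60,60,60]

```text
clock: 3.38
ee_pos: [0.4194, -0.1028, 0.2325]
eef_rot: [0.014, -0.707, 0.014, 0.707]
ft_force: [1.3, -0.3, 0.8]
grip_width: 0.0604
```

>>> play_rows:
  rot:
    - [0,0,0]
    - [0,0,0]
    - [0,0,0]
    - [0,0,0]
    - [0,0,0]
    - [0,0,0]
    - [0,0,0]
  delta_pos:
    - [0,-25,-9]
    - [0,0,0]
    - [20,0,0]
    - [20,0,0]
    - [8,0,0]
    - [0,0,0]
    - [0,0,0]
  jaw: [60,60,60,60,60,60,60]

```text
clock: 3.97
ee_pos: [0.4293, -0.0784, 0.1845]
eef_rot: [0.014, -0.707, 0.014, 0.707]
ft_force: [1.2, 0.2, 0.8]
grip_width: 0.0599
```

Run:
```python
from h import *
im=env.read_camera("scene");a=im[140:320,200:460]
cv2.imwrite("pics/s1.png",cv2.resize(a,None,fx=3,fy=3))
s=env.get_state();print(s["ee_pos"],s["ft_force"])
```

```text
[ 0.42988039 -0.07829387  0.18500684] [-0.54981038 -0.43239779  0.67065367]
```

View pics/s1.png

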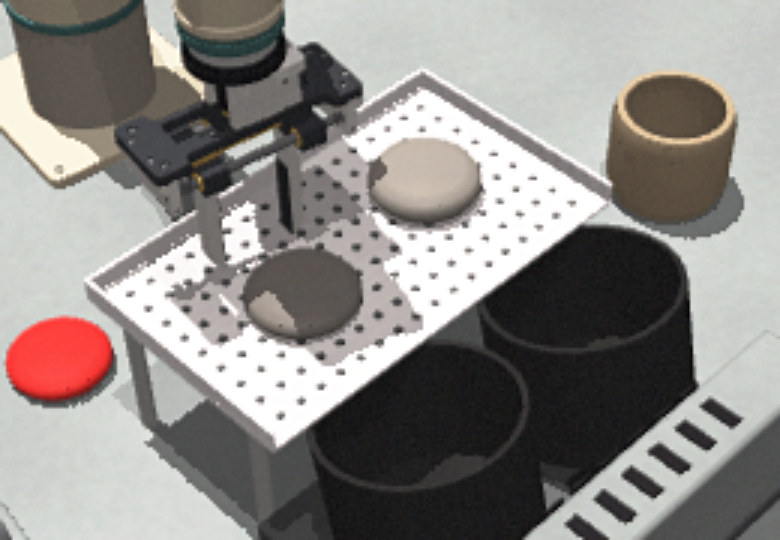

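The fingers stand astride and behind the right pebble. They are clear of the other pebble and the rim, so I'll push.

>>> play_rows:
  rot:
    - [0,0,0]
    - [0,0,0]
    - [0,0,0]
    - [0,0,0]
    - [0,0,0]
    - [0,0,0]
    - [0,0,0]
    - [0,0,0]
    - [0,0,0]
    - [0,0,0]
    - [0,0,0]
    - [0,0,0]
    - [0,0,0]
    - [0,0,0]
    - [0,0,0]
  delta_pos:
    - [3,0,0]
    - [0,0,-8]
    - [0,0,-8]
    - [0,0,-8]
    - [0,0,-8]
    - [0,0,-8]
    - [0,0,-8]
    - [0,0,-8]
    - [0,0,-8]
    - [0,0,-8]
    - [0,0,-8]
    - [0,0,-8]
    - [0,0,-8]
    - [0,0,-4]
    - [0,0,0]
  jaw: [60,60,60,60,60,60,60,60,60,60,60,60,60,60,60]

```text
clock: 5.27
ee_pos: [0.5314, -0.0815, 0.1815]
eef_rot: [-0.014, 0.708, -0.014, -0.706]
ft_force: [-0.4, 0.3, 0.2]
grip_width: 0.06
```

Run:
```python
from h import *
im=env.read_camera("scene");a=im[140:320,200:460]
cv2.imwrite("pics/s2.png",cv2.resize(a,None,fx=3,fy=3))
s=env.get_state();print(s["ee_pos"],s["ft_force"])
p=[.5791,-.002,.117];c,q=np.cos(p[2]),np.sin(p[2])
d=s["ee_pos"]-[p[0],p[1],0];print("tcp local",c*d[0]+q*d[1],-q*d[0]+c*d[1])
for x in env.outline_of("scene","stone_thin"):
    ys,xs=np.nonzero(x["region"]);P=atz("scene",[xs.mean(),ys.mean()],.162)[0];d=P-[p[0],p[1],0]
    print(round(x["conf"],2),len(xs),xs.mean(),ys.mean(),c*d[0]+q*d[1],-q*d[0]+c*d[1])
```

```text
[ 0.53089238 -0.0815291   0.18145743] [-0.01286743  0.21653474 -0.03555006]
tcp local -0.05716173425473019 -0.07335795305824905
0.96 750 169.044 286.636 -0.17939529425312903 -0.36570449106553343
0.95 1026 318.85282651072123 256.4541910331384 -0.01566517362890835 -0.08202247201867231
0.69 746 219.4088471849866 258.75603217158175 -0.16815865339675348 -0.24231926833430706
```

View pics/s2.png

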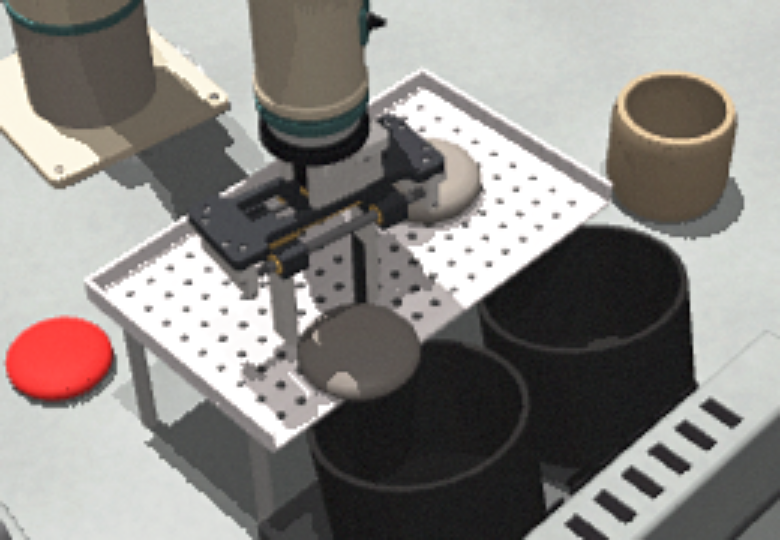

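The pebble tracks well: it is now at local (-16, -82) mm. I'll push it over the edge.

>>> play_rows:
  rot:
    - [0,0,0]
    - [0,0,0]
    - [0,0,0]
    - [0,0,0]
    - [0,0,0]
    - [0,0,0]
    - [0,0,0]
    - [0,0,0]
    - [0,0,0]
    - [0,0,0]
    - [0,0,0]
    - [0,0,0]
  delta_pos:
    - [0,0,-6]
    - [0,0,-6]
    - [0,0,-6]
    - [0,0,-6]
    - [0,0,-6]
    - [0,0,-5]
    - [0,0,-5]
    - [0,0,-5]
    - [0,0,0]
    - [0,0,0]
    - [0,0,0]
    - [0,0,0]
  jaw: [60,60,60,60,60,60,60,60,60,60,60,60]

```text
clock: 6.37
ee_pos: [0.5744, -0.0833, 0.1815]
eef_rot: [0.014, -0.707, 0.014, 0.707]
ft_force: [1.3, 1.2, -0.1]
grip_width: 0.0605
```

Run:
```python
from h import *
im=env.read_camera("scene");a=im[140:320,200:460]
cv2.imwrite("pics/s3.png",cv2.resize(a,None,fx=3,fy=3))
s=env.get_state();print(s["ee_pos"],s["ft_force"])
p=[.5791,-.002,.117];c,q=np.cos(p[2]),np.sin(p[2])
for n in ["stone_thin","stone_thick"]:
  for x in env.outline_of("scene",n):
    ys,xs=np.nonzero(x["region"]);P=atz("scene",[xs.mean(),ys.mean()],.162)[0];d=P-[p[0],p[1],0]
    print(n,round(x["conf"],2),len(xs),xs.mean(),ys.mean(),c*d[0]+q*d[1],-q*d[0]+c*d[1])
```

```text
[ 0.57436311 -0.08330461  0.18153535] [-0.10713725 -0.27102899 -0.50433387]
stone_thin 0.94 767 169.15906127770535 286.6505867014342 -0.179186179977878 -0.36555362640261935
stone_thin 0.85 307 339.05537459283386 295.64495114006513 0.09443049131750204 -0.1286089099687428
stone_thin 0.57 741 219.34952766531714 259.2496626180837 -0.1670450528582258 -0.2432989060747384
stone_thick 0.6 122 350.2049180327869 191.27868852459017 -0.12011690850224531 0.1257000222654696
```

View pics/s3.png

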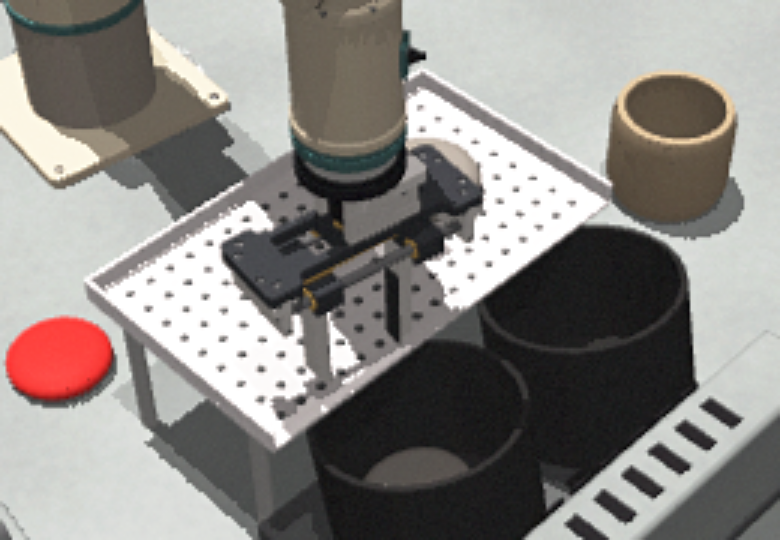

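The right pebble is in the right barrel, near px (339,296). Now the left one.

>>> play_rows:
  rot:
    - [0,0,0]
    - [0,0,0]
    - [-0.078,0,0]
    - [-0.078,0,0]
    - [0,0,0]
    - [0,0,0]
    - [0,0,0]
    - [0,0,0]
    - [0,0,0]
    - [0,0,0]
    - [0,0,0]
    - [0,0,0]
    - [0,0,0]
    - [0,0,0]
    - [0,0,0]
  delta_pos:
    - [-20,0,0]
    - [-20,0,0]
    - [-10,0,0]
    - [0,0,0]
    - [0,-21,20]
    - [0,-21,20]
    - [0,-21,20]
    - [0,-21,20]
    - [0,-21,20]
    - [0,-21,20]
    - [0,-21,20]
    - [0,-20,19]
    - [0,0,0]
    - [0,0,0]
    - [0,0,0]
  jaw: [60,60,60,60,60,60,60,60,60,60,60,60,60,60,60]

```text
clock: 7.77
ee_pos: [0.398, 0.0638, 0.2318]
eef_rot: [0.041, 0.706, 0.041, -0.705]
ft_force: [0.7, -0.8, 0.4]
grip_width: 0.0599
```

>>> play_rows:
  rot:
    - [0,0,0]
    - [0,0,0]
    - [0,0,0]
    - [0,0,0]
    - [0,0,0]
    - [0,0,0]
    - [0,0,0]
    - [0,0,0]
    - [0,0,0]
    - [0,0,0]
    - [0,0,0]
    - [0,0,0]
    - [0,0,0]
    - [0,0,0]
    - [0,0,0]
    - [0,0,0]
    - [0,0,0]
    - [0,0,0]
    - [0,0,0]
    - [0,0,0]
  delta_pos:
    - [20,0,0]
    - [20,0,0]
    - [10,0,0]
    - [0,0,0]
    - [0,0,0]
    - [0,0,-8]
    - [0,0,-8]
    - [0,0,-8]
    - [0,0,-8]
    - [0,0,-8]
    - [0,0,-8]
    - [0,0,-8]
    - [0,0,-8]
    - [0,0,-8]
    - [0,0,-8]
    - [0,0,-8]
    - [0,0,-8]
    - [0,0,-8]
    - [0,0,-4]
    - [0,0,0]
  jaw: [60,60,60,60,60,60,60,60,60,60,60,60,60,60,60,60,60,60,60,60]

```text
clock: 9.43
ee_pos: [0.5066, 0.077, 0.1815]
eef_rot: [0.041, 0.707, 0.041, -0.705]
ft_force: [-0.1, -0.3, 0.2]
grip_width: 0.0597
```

Run:
```python
from h import *
im=env.read_camera("scene");cv2.imwrite("pics/s4.png",cv2.resize(im[140:320,200:460],None,fx=3,fy=3))
s=env.get_state();print(s["ee_pos"],s["ft_force"])
p=[.5791,-.002,.117];c,q=np.cos(p[2]),np.sin(p[2])
d=s["ee_pos"]-[p[0],p[1],0];print("tcp local",c*d[0]+q*d[1],-q*d[0]+c*d[1])
for n in ["stone_thick","stone_thin"]:
  for x in env.outline_of("scene",n):
    ys,xs=np.nonzero(x["region"]);P=atz("scene",[xs.mean(),ys.mean()],.162)[0];d=P-[p[0],p[1],0]
    print(n,round(x["conf"],2),len(xs),xs.mean(),ys.mean(),c*d[0]+q*d[1],-q*d[0]+c*d[1])
```

```text
[0.50635331 0.07693252 0.18152334] [-0.00174043 -0.66769539  0.23738867]
tcp local -0.0630352964627019 0.08688483535524977
stone_thick 0.64 982 368.5010183299389 218.18431771894095 -0.020954112187261065 0.08603852048037908
stone_thick 0.44 319 185.49843260188086 301.3730407523511 -0.12111068687914671 -0.36332536444845187
stone_thin 0.94 741 219.49392712550608 259.0782726045884 -0.16723485281349523 -0.24276479152162941
stone_thin 0.7 738 169.09891598915988 286.0907859078591 -0.18059872395682391 -0.3647963761529206
stone_thin 0.65 314 338.5732484076433 295.4171974522293 0.09329188176432483 -0.12889027664610234
```

The left pebble is at local (-21, +86) mm, lined up with the left barrel. I'll push it another 52 mm or so.

>>> play_rows:
  rot:
    - [0,0,0]
    - [0,0,0]
    - [0,0,0]
    - [0,0,0]
    - [0,0,0]
    - [0,0,0]
    - [0,0,0]
    - [0,0,0]
    - [0,0,0]
    - [0,0,0]
    - [0,0,0]
    - [0,0,0]
    - [0,0,0]
  delta_pos:
    - [0,0,-6]
    - [0,0,-6]
    - [0,0,-6]
    - [0,0,-6]
    - [0,0,-6]
    - [0,0,-6]
    - [0,0,-5]
    - [0,0,-5]
    - [0,0,-5]
    - [0,0,0]
    - [0,0,0]
    - [0,0,0]
    - [0,0,0]
  jaw: [60,60,60,60,60,60,60,60,60,60,60,60,60]

```text
clock: 10.67
ee_pos: [0.5549, 0.0826, 0.1815]
eef_rot: [-0.041, -0.706, -0.041, 0.706]
ft_force: [0.2, 0.4, 1.1]
grip_width: 0.0601
```

Run:
```python
from h import *
im=env.read_camera("scene");cv2.imwrite("pics/s5.png",cv2.resize(im[160:340,150:450],None,fx=2.6,fy=2.6))
s=env.get_state();print(s["ee_pos"],s["ft_force"])
for cam in ["scene","top"]:
  if cam=="top": env.read_camera("top")
  for n,z in [("switch_base",0),("switch_tip",.096)]:
    for r in env.mark_of(cam,n)[:2]:
      px=np.array(r["xy"])*S; print(cam,n,round(r["conf"],2),px.round(),atz(cam,px,z)[0].round(3))
```

```text
[0.55490454 0.08256531 0.1814978 ] [-0.28795213  0.61998321 -0.42609851]
scene switch_tip 0.77 [181. 292.] [ 0.415 -0.36   0.096]
top switch_base 0.88 [451. 252.] [ 0.459 -0.364  0.   ]
top switch_tip 0.58 [462. 265.] [ 0.42  -0.364  0.096]
```

View pics/s5.png

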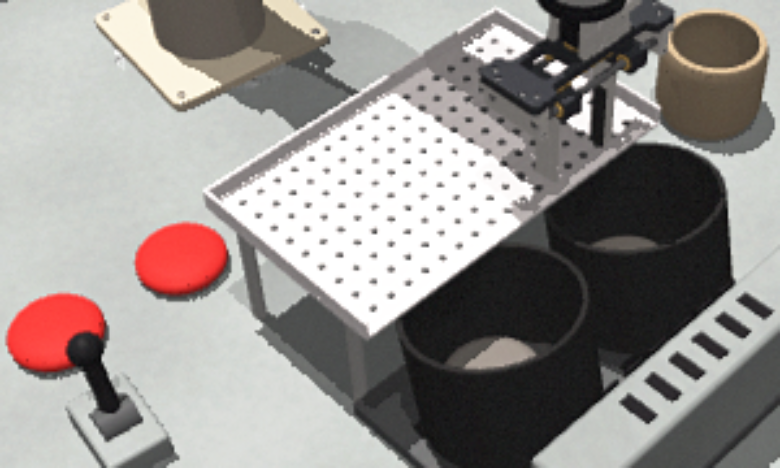

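Both pebbles lie in their barrels: the right one at crop (490,352), the left at (625,243). The toggle still leans toward the robot, with its ball at crop (86,349). By scene and top marks the ball is near (0.422, -0.362). I'll go behind it with the jaws closed.

>>> play_rows:
  rot:
    - [0,0,0]
    - [0,0,0]
    - [0,0,0]
    - [0.117,0,0]
    - [0,0,0]
    - [0,0,0]
    - [0,0,0]
    - [0,0,0]
    - [0,0,0]
    - [0,0,0]
    - [0,0,0]
    - [0,0,0]
    - [0,0,0]
    - [0,0,0]
    - [0,0,0]
    - [0,0,0]
    - [0,0,0]
    - [0,0,0]
    - [0,0,0]
    - [0,0,0]
  delta_pos:
    - [-25,0,0]
    - [-25,0,0]
    - [-25,0,0]
    - [0,0,0]
    - [0,30,13]
    - [0,30,13]
    - [0,30,13]
    - [0,30,13]
    - [0,30,13]
    - [0,30,13]
    - [0,30,13]
    - [0,30,13]
    - [0,30,13]
    - [0,30,13]
    - [0,30,13]
    - [0,30,13]
    - [0,30,12]
    - [0,30,12]
    - [0,26,0]
    - [0,0,0]
  jaw: [60,60,60,60,30,0,0,0,0,0,0,0,0,0,0,0,0,0,0,0]

```text
clock: 12.63
ee_pos: [0.3732, -0.3695, 0.2568]
eef_rot: [-0.001, 0.707, -0.004, -0.707]
ft_force: [-0.1, -0.7, 0.7]
grip_width: 0.0006
```

>>> play_rows:
  rot:
    - [0,0,0]
    - [0,0,0]
    - [0,0,0]
    - [0,0,0]
    - [0,0,0]
    - [0,0,0]
    - [0,0,0]
  delta_pos:
    - [30,-6,0]
    - [30,0,0]
    - [30,0,0]
    - [30,0,0]
    - [30,0,0]
    - [0,0,0]
    - [0,0,0]
  jaw: [0,0,0,0,0,0,0]

```text
clock: 13.22
ee_pos: [0.3745, -0.3563, 0.1058]
eef_rot: [0.001, -0.706, -0.001, 0.708]
ft_force: [-0.0, -1.6, 0.8]
grip_width: 0.0007
```

Run:
```python
from h import *
im=env.read_camera("scene");a=cv2.resize(im[220:370,90:290],None,fx=3.5,fy=3.5)
s=env.get_state();print(s["ee_pos"],s["ft_force"])
for pt in [s["ee_pos"]-[0,0,.025],[.424,-.362,.096]]:
    u=(proj("scene",pt)[0]-[90,220])*3.5; cv2.drawMarker(a,tuple(int(v) for v in u),(0,255,0),0,12,1)
cv2.imwrite("pics/s6.png",a)
```

```text
[ 0.37541929 -0.35730233  0.10712415] [ 1.36146962 -0.79693807  0.72039657]
```

View pics/s6.png

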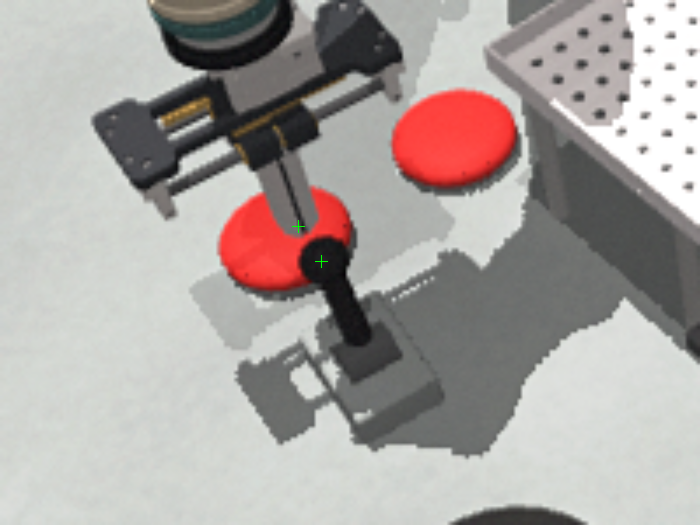

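The ball centre is confirmed under the marker at (0.424, -0.362), with the closed fingers behind it. I'll throw the switch.

>>> play_rows:
  rot:
    - [0,0,0]
    - [0,0,0]
    - [0,0,0]
    - [0,0,0]
    - [0,0,0]
    - [0,0,0]
    - [0,0,0]
    - [0,0,0]
    - [0,0,0]
    - [0,0,0]
    - [0,0,0]
    - [0,0,0]
    - [0,0,0]
  delta_pos:
    - [0,5,0]
    - [0,0,-10]
    - [0,0,-10]
    - [0,0,-10]
    - [0,0,-10]
    - [0,1,-10]
    - [0,1,-10]
    - [0,1,-10]
    - [0,1,-10]
    - [0,0,-8]
    - [0,0,-6]
    - [0,0,-4]
    - [0,0,0]
  jaw: [0,0,0,0,0,0,0,0,0,0,0,0,0]

```text
clock: 14.35
ee_pos: [0.467, -0.3664, 0.1058]
eef_rot: [0.002, -0.703, -0.0, 0.711]
ft_force: [-12.5, 1.0, 7.1]
grip_width: 0.0004
```

Run:
```python
from h import *
im=env.read_camera("scene");a=cv2.resize(im[220:370,90:290],None,fx=3.5,fy=3.5)
s=env.get_state();print(s["ee_pos"],s["ft_force"])
for pt in [[.496,-.367,.096]]:
    u=(proj("scene",pt)[0]-[90,220])*3.5; cv2.drawMarker(a,tuple(int(v) for v in u),(0,255,0),0,12,1)
cv2.imwrite("pics/s7.png",a)
```

```text
[ 0.46685104 -0.36649288  0.10581118] [-11.83321273   0.16349154   7.91084616]
```

View pics/s7.png

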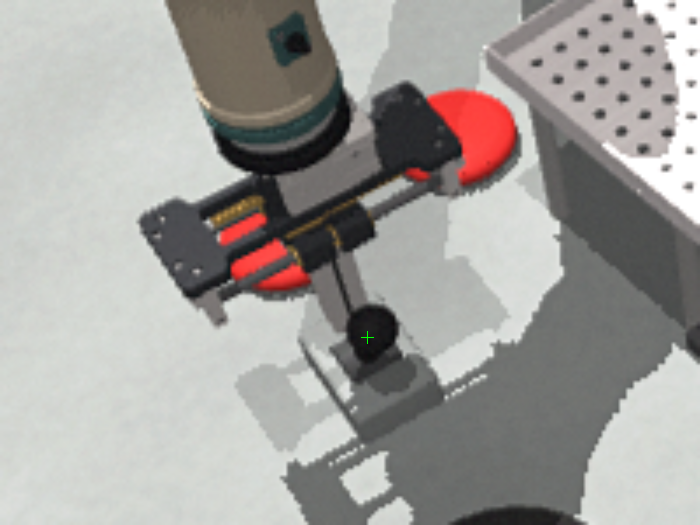

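A 12 N force with the motion stalled means the toggle is at its stop, and the ball is at the predicted on-position. I'll back off and raise.

>>> play_rows:
  rot:
    - [0,0,0]
    - [0,0,0]
    - [0,0,0]
    - [0,0,0]
    - [0,0,0]
    - [0,0,0]
    - [0,0,0]
    - [0,0,0]
    - [0,0,0]
    - [0,0,0]
    - [0,0,0]
    - [0,0,0]
  delta_pos:
    - [0,0,10]
    - [0,0,20]
    - [0,0,25]
    - [0,0,25]
    - [-30,0,0]
    - [-30,0,0]
    - [-30,0,0]
    - [-30,30,10]
    - [0,30,10]
    - [0,30,10]
    - [0,30,10]
    - [0,0,0]
  jaw: [0,0,0,0,0,0,0,0,0,0,0,0]

```text
clock: 15.4
ee_pos: [0.3501, -0.4925, 0.2258]
eef_rot: [-0.0, 0.707, -0.005, -0.707]
ft_force: [-0.7, -0.5, 0.7]
grip_width: 0.0002
```

Run:
```python
from h import *
im=env.read_camera("scene");a=cv2.resize(im[140:440,140:520],None,fx=2,fy=2)
s=env.get_state();print(s["clock"],s["ee_pos"],s["ft_force"])
for pt in [[.496,-.367,.096]]:
    u=(proj("scene",pt)[0]-[140,140])*2; cv2.drawMarker(a,tuple(int(v) for v in u),(0,255,0),0,12,1)
cv2.imwrite("pics/s8.png",a)
```

```text
15.45 [ 0.35164888 -0.48891789  0.22534768] [-0.25113355  0.93419519 -0.01240385]
```

View pics/s8.png

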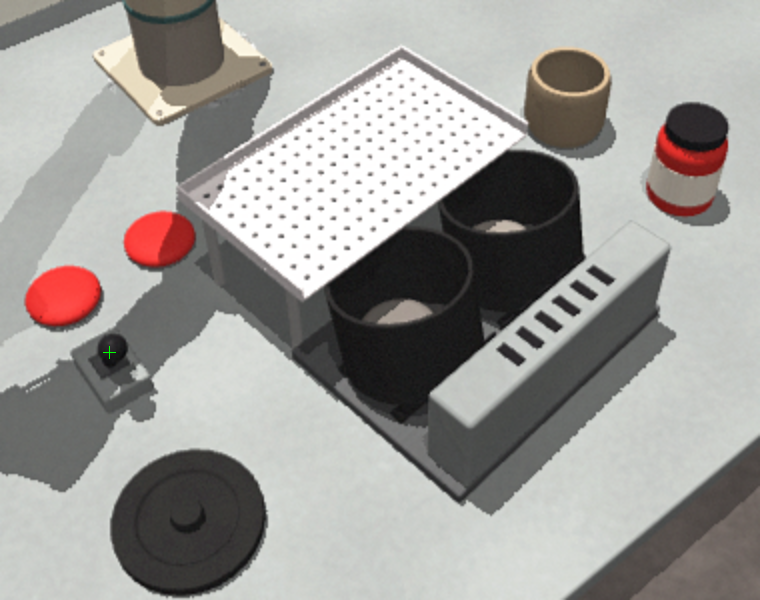

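The tray is empty and each barrel holds one pebble, at crop (405,312) and (505,227). The toggle leans to the far side at (112,350), and the bystanders haven't moved. I'll hand it in.

```bash
python3 -c "
from plant import env
print(env.finish_job())"
```

```text
the job is handed in; nothing more can be done
None
```

Both granite pebbles are in the tumbler, one in each barrel, and it was then started. I slid each along the tray and over the open edge with the open fingers, right pebble first. I then pushed the toggle over with the closed fingers, until it stalled at about 12 N.

The last picture shows:
- **Barrels and tray:** there is one pebble in each barrel, and the tray is empty.
- **Toggle:** it leans to the far side, within a few millimetres of the position I worked out for fully on.
- **Bystanders:** the crock, jar, lid and the red discs in view look undisturbed. This picture does not show the third red disc, and I did not re-measure any of them.
- **Robot:** the arm is clear of everything.

I handed in at about 15.5 s. No checks failed or disagreed, and the job reports no verdict. I did not check which pebble is the thick one, since either barrel would do.

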